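Gauge a camera adapter tube and sort it

TASK

Check the camera adapter tube from the middle pocket of the foam case with the stepped snap gauge: lift it out, lay it down in the V-rest and let go, take it again by its two ends, lower it crosswise into the gauge's gap and let go of it so that it settles under its own weight. If it passes the upper (go) anvils and stops on the lower (no-go) anvils, put it in the shallow steel tray; if it will not pass go, or drops through no-go as well, put it in the deep grey bin. Leave the other two tubes in their pockets and do not shift anything else on the bench.

Things in the scene. Friction and masses are not known exactly. Their poses are not given: they have to be found in the camera images.
- tube_a_mid (a point): One of three camera adapter tubes of bright aluminium, 66 mm long over all: a barrel 54 mm long and at each end a dark stub, 23 mm across, 6 mm long, with a flat end face. The barrels are 26, 30 and 34 mm in diameter, one of each; they lie in the case's pockets in any order. About 0.1 kg. This point is the tube's centre, its x axis the tube's axis.
- tube_b_mid (a point): As tube_a_mid: another of the three tubes.
- tube_c_mid (a point): As tube_a_mid: another of the three tubes.
- case: Open, foam-lined black case, fixed: 114 mm along x, 208 mm along y, walls 40 mm high; origin: centre of its underside, z up. Three pockets side by side along y, 70 mm apart, each with one tube lying along x. Foam 34 mm high closes off both ends of each tube and stands between the pockets.
- pocket_mid (a point): Middle of the floor of the case's middle pocket, 14 mm above the table: a tube's centre lies its radius above it. Across the middle of all three pockets runs a finger channel, 36 mm wide (along the case's x), its bottom 4 mm above the table, so that a tube can be gripped across the middle of its barrel. Axes as the case's.
- pocket_left (a point): The same point of the pocket on the case's +y side.
- pocket_right (a point): The same point of the pocket on the case's -y side.
- vrest: Fixed steel V-rest: a base plate 74 x 50 mm, 8 mm thick, with two upright V forks, each 10 mm thick and 38 mm high. They stand 15 to 25 mm either side of the middle along x, so that fingers fit between them and a tube lying in them along x overhangs by 8 mm at both ends. Origin: centre of its underside.
- vrest_v (a point): Bottom of the 90-degree V of the V-rest, half-way between the forks, 20 mm above the table. A tube lies along its x axis; its centre is then 18, 21 or 24 mm above the point (26, 30, 34 mm barrel). z is up.
- gauge: Fixed stepped snap gauge: a green U-shaped frame on a base plate (84 mm along x, 124 mm along y, 8 mm thick), its gap open upwards. The frame is 20 mm thick along x, 84 mm wide along y, its arms' tops 70 mm above the table. A tube goes down into the gap with its axis along x and sticks out on both sides. Origin: centre of its underside, z up.
- gauge_floor (a point): Middle of the bottom of the gauge's gap, 30 mm above the table, axes as the gauge's. Bright anvils face each other along y: the lower, no-go pair, 28 mm apart, from 0 to 20 mm above the point; the upper, go pair, 32 mm apart, from 20 to 40 mm. A tube let go rests with its centre 46 mm above the point if too thick for go, 25 mm if it stops on no-go, 13 mm if it passes both.
- tray_in (a point): Middle of the floor of the shallow stainless steel tray, 156 mm along x, 106 mm along y, rim 18 mm high, 3 mm walls, with low black rubber ribs along x, 3 mm high, 18 mm apart, on its floor. Fixed. Tray and bin swap places from start to start. The point is 3 mm above the table; z is up.
- bin_in (a point): Middle of the floor of the deep grey plastic bin, 156 mm along x, 106 mm along y, rim 48 mm high, 3 mm walls, with low ribs along x, 3 mm high, 18 mm apart. Fixed. The point is 3 mm above the table; z is up.
- eyepiece: Bystander: black microscope eyepiece standing on its barrel, 39 mm across, 46 mm high. Origin: centre of its underside.
- driver: Bystander: screwdriver with a black handle, 170 mm long, lying. Origin: centre of its underside.
- oil_jar: Bystander: small amber jar with a black cap, 30 mm across, 48 mm high. Origin: centre of its underside.
- flask: Bystander: clear culture flask lying flat, about 165 x 85 x 37 mm, orange cap. Origin: centre of its underside.
- dishes: Bystander: stack of four clear dishes, 94 mm across, 57 mm high. Origin: centre of its underside.
- media_bottle: Bystander: glass bottle with an orange cap, 60 mm across, 120 mm high. Origin: centre of its underside.
- tube_rack: Bystander: blue rack with small capped tubes, 75 x 110 x 38 mm. Origin: centre of its underside.
- tweezers: Bystander: flat steel tweezers, 125 mm long, 5 mm high. Origin: near their middle.
Not all that is in view belongs to the job. What is shaped like the part that bears tube_b_mid but turquoise is not meant.

How it is judged:
By the outcome, as a careful person would: the job done as asked, in the order asked, and still so for the second after the job is handed in, with the robot touching nothing.
It also fails if it takes over 56 s, if anything falls off the work surface, if the arm or the gripper's body presses on something with over 40 N, if the wrist force passes 120 N, or if a joint passes its speed limit or range.

ROBOT

A 6-joint arm with a two-finger parallel gripper is mounted at the origin on the work surface. World frame = base frame: x ahead of the robot, y to its left, z up, the work surface at z = 0. Lengths are in mm, angles in rad, forces in N, time in s.
With the tool pointing down it reaches from about 400 to 825 mm from the base axis. Payload 7 kg.
Tool frame: the origin (TCP) lies at the very end of the fingers, on their centre line; the grasp point (between the pads) lies 19 mm behind it; y points along the fingers, z is the direction in which the jaws open and shut, and the axes are right-handed (so a half turn about y gives the same grasp; the last joint's range is limited). The gripper opens to 88 mm and grips with 3 to 60 N. Pads are 19 mm wide; open, the fingers measure 130 mm over their backs; the gripper's body (78 mm by 193 mm) begins 47 mm behind the grasp point.
Start: joints at [-0.885, 0.359, 0.012, 0, -1.224, -0.288], TCP at [261.461, -622.281, 226.561] pointing down, gripper open.
Joint ranges: [-3.07, 3.07], [-1.43, 2.12], [-1.02, 1.25], [-3.03, 1.67], [-3.05, -0], [-3.03, 3.03]. Speed limits (rad/s): [2.39, 2.39, 3.01, 3.14, 3.14, 3.14].

INTERFACE

Orientations are given as a unit quaternion [x, y, z, w].
In Python, from plant import readout, eyes, workorder gives the robot as it stands.
- The arm moves only by the tool arm_command, never from a script. Its argument "moves" is text: rows parted by semicolons, each of 7 numbers parted by spaces: the turn, a rotation vector about the world's x, y, z in rad, then the shift along the world's x, y, z in m, then the finger opening in m, from 0 to 0.0876. In form: rx ry rz tx ty tz grip; .... A call has 1 to 12 rows; each row shifts and turns the commanded pose from where the row before left it; what a row does not reach is not made up. A row lasts 1/8 s, in which the tool goes at most 62.5 mm and 10.7 degrees, less where a joint would pass 70% of its speed; a pose out of reach is approached as far as the arm can. A call with a gripper value outside its range is refused whole. The fingers move at their own pace and stop on an object; the grip force is fixed at half the most. Time passes only in rows, so rows that do not move let the fingers close. It gives the time, the measured TCP pose, the force and the opening at its end, in the units of the state.
- readout.observe(): the state, without advancing time (a new reading comes with each control period).
- eyes.get_image(name): name is "scene" or "top" or "wrist"; returns the picture (384x512x3 uint8, red, green, blue); there is no depth.
- eyes.camera_params(name): a dict with "fx", "fy", "cx", "cy" (pixels), "cam_to_world" (4x4, takes a point from camera to world coordinates). Camera axes: x right, y up, looking along -z (the intrinsics and any distortion apply to the point x, -y, -z); pixel columns grow to the right and rows downward; lengths in mm; the calibration is good to about 2 mm. A picture is of the moment at which its call begins: read the wrist's pose just before it. camera_params takes no time and is no camera call; for the wrist camera it gives the pose at the moment of the call.
- workorder.job_done(): hands the job in, once; it reports no verdict.
The state is a dict: "t": time; "q": joint angles; "qvel": joint speeds; "tau": joint torques, N m; "position": TCP position; "ee_rot": TCP orientation; "contact_force": force on the tool from outside, world axes, zero at the start; "torque": the same for the moment, N m; "width": finger opening in mm.
Only numpy, scipy, OpenCV 4.12 (cv2) and the standard library are available. Lean on these libraries where they do the work, as an engineer would, in place of code of your own. Each camera call takes 0.05 s, during which the arm holds its last target.

## Working session

There is one attempt and no reset: what is moved stays moved. The work goes in short steps, Python scripts to look and compute and a tool call to move; the robot and the scene stay as the last step left them, time stands still between calls to the robot, and variables do not carry over. Pictures are saved under pics/ and viewed, and the job is handed in when it is done.

Besides the shell and the picture viewer there is one more tool, called after "Emit:" as name(argument=value, ...), one argument or row to a line, values as JSON. arm_command: Moves the arm, as the interface text tells. Its arguments: {"type":"object","properties":{"moves":{"type":"string"}},"required":["moves"]}

```bash
ls; mkdir -p pics; python3 - <<'E'
from plant import readout, eyes, workorder
import cv2,numpy as np
print(readout.observe())
for n in ["scene","top","wrist"]:
    p=eyes.camera_params(n); print(n,{k:(np.round(v,4).tolist() if hasattr(v,'__len__') else v) for k,v in p.items()})
    im=eyes.get_image(n); cv2.imwrite(f"pics/{n}0.png",im[:,:,::-1])
E
```

```text
pics
{'t': 0.0, 'q': array([-8.84911547e-01,  3.59389044e-01,  1.10453119e-02, -3.97407133e-04,
       -1.22408573e+00, -2.88129513e-01]), 'qvel': array([ 6.24623990e-04, -5.47978340e-05,  1.09179567e-04,  4.38102424e-04,
       -1.72706379e-03, -6.38739339e-04]), 'tau': array([ 1.50246509e-03, -5.82718742e+01,  2.93056619e+01,  6.99717075e+00,
        6.89963999e-03, -1.65563106e-04]), 'position': array([ 261.27366133, -621.84054339,  225.60687601]), 'ee_rot': array([-0.69260607, -0.1395021 ,  0.13980904,  0.69375026]), 'contact_force': array([-0.33431257,  0.15922161, -0.41626749]), 'torque': array([ 0.03572082,  0.03970493, -0.02102337]), 'width': 87.93072419765593}
scene {'fx': 472.55917300468235, 'fy': 472.55917300468235, 'cx': 244.16724496077902, 'cy': 187.96451298758038, 'cam_to_world': [[0.6791, -0.3871, 0.6237, 1503.5961], [0.7338, 0.3813, -0.5623, -816.1588], [-0.0201, 0.8395, 0.543, 878.9647], [0.0, 0.0, 0.0, 1.0]]}
top {'fx': 421.5714882443048, 'fy': 421.5714882443048, 'cx': 256.99930566908955, 'cy': 192.05147942281323, 'cam_to_world': [[0.0107, 0.9883, -0.1521, 410.3954], [-0.9999, 0.0112, 0.0026, 42.6101], [0.0042, 0.1521, 0.9884, 1142.4146], [0.0, 0.0, 0.0, 1.0]]}
wrist {'fx': 272.65320420807495, 'fy': 272.65320420807495, 'cx': 256.0763655003832, 'cy': 190.7483590989561, 'cam_to_world': [[-0.3868, -0.8833, -0.2649, 189.9657], [0.9222, -0.3699, -0.1133, -653.1675], [0.0021, -0.2881, 0.9576, 384.1067], [0.0, 0.0, 0.0, 1.0]]}
```

```bash
cd pics; python3 -c "
import cv2
for n in ['scene0','top0']:
    i=cv2.imread(n+'.png'); cv2.imwrite(n+'b.png',cv2.resize(i,(800,600),interpolation=cv2.INTER_CUBIC))
"
```

```text
(no output)
```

View pics/top0b.png

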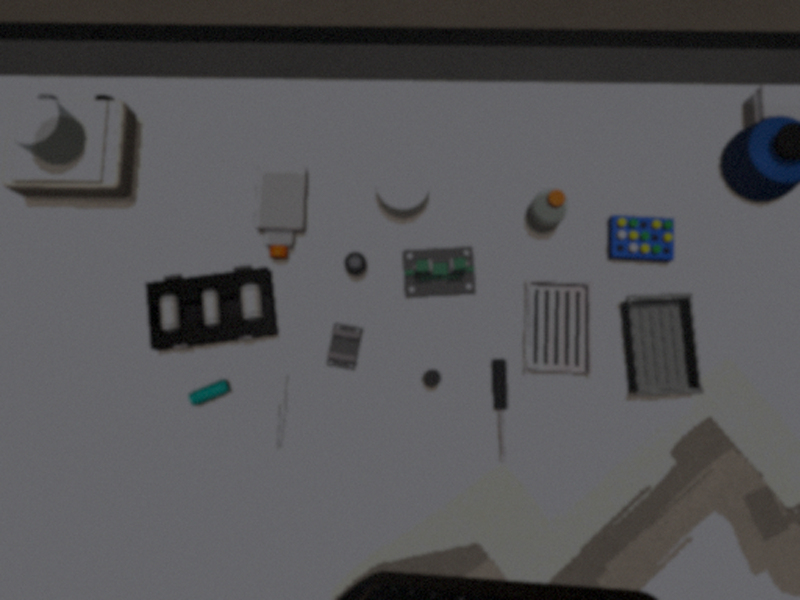

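View pics/scene0b.png

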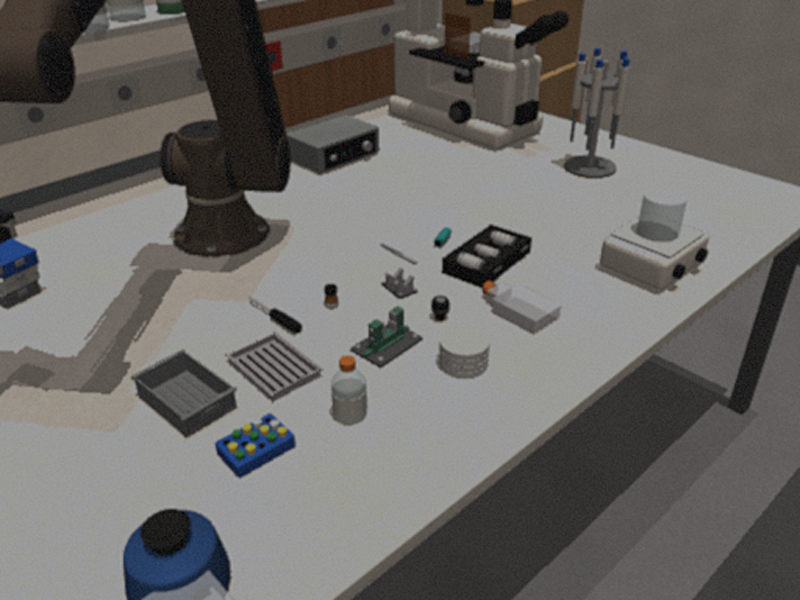

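View pics/wrist0.png

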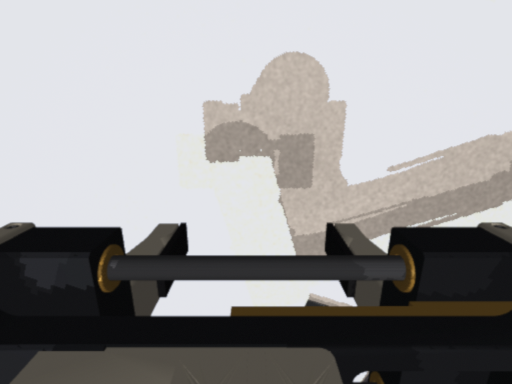

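The top view shows the case at about (212,310) in the 800-wide picture, with the V-rest at (345,345), the gauge at (438,270), the tray at (557,328) and the bin at (660,345). The turquoise decoy is at (210,391). Next I'll enlarge these to measure them.

```bash
cat > h.py <<'E'
import numpy as np,cv2,json,os
from plant import readout, eyes, workorder
def ray(p,u,v):
    M=np.array(p['cam_to_world']); d=np.array([(u-p['cx'])/p['fx'],-(v-p['cy'])/p['fy'],-1.]); return M[:3,3],M[:3,:3]@d
def at(p,u,v,z):
    o,d=ray(p,u,v); return o+d*(z-o[2])/d[2]
def proj(p,X):
    M=np.array(p['cam_to_world']); c=M[:3,:3].T@(np.array(X,float)-M[:3,3]); return p['cx']+p['fx']*c[0]/-c[2], p['cy']-p['fy']*c[1]/-c[2]
def tri(*obs): # (p,u,v)
    A=np.zeros((3,3));b=np.zeros(3);L=[]
    for p,u,v in obs:
        o,d=ray(p,u,v); d=d/np.linalg.norm(d); P=np.eye(3)-np.outer(d,d);A+=P;b+=P@o;L.append((o,P))
    X=np.linalg.solve(A,b); return X,[float(np.linalg.norm(P@(X-o))) for o,P in L]
def snap(n,name):
    p=eyes.camera_params(n); im=eyes.get_image(n); cv2.imwrite(f'pics/{name}.png',im[:,:,::-1])
    json.dump({k:np.asarray(v).tolist() for k,v in p.items()},open(f'pics/{name}.json','w')); return im,p
def load(name): return cv2.imread(f'pics/{name}.png'),json.load(open(f'pics/{name}.json'))
def crop(name,x0,y0,x1,y1,s,out,gain=1.0,gamma=1.0):
    im=cv2.imread(f'pics/{name}.png')[y0:y1,x0:x1].astype(float)/255
    im=np.clip(gain*im**gamma,0,1)*255
    im=cv2.resize(im.astype(np.uint8),None,fx=s,fy=s,interpolation=cv2.INTER_CUBIC)
    for k in range((x0//10+1)*10,x1,10):
        cv2.line(im,(int((k-x0)*s),0),(int((k-x0)*s),4),(0,0,255),1); 
        if k%20==0: cv2.putText(im,str(k),(int((k-x0)*s)-10,14),0,.35,(0,0,255))
    for k in range((y0//10+1)*10,y1,10):
        cv2.line(im,(0,int((k-y0)*s)),(4,int((k-y0)*s)),(0,0,255),1); 
        if k%20==0: cv2.putText(im,str(k),(6,int((k-y0)*s)+4),0,.35,(0,0,255))
    cv2.imwrite(f'pics/{out}.png',im)
E
python3 - <<'E'
from h import *
for n in ['scene','top','wrist']:
    p=eyes.camera_params(n); json.dump({k:np.asarray(v).tolist() for k,v in p.items()},open(f'pics/{n}0.json','w'))
crop('top0',80,140,320,310,3.3,'topA',2.0)
crop('top0',300,130,460,270,4.5,'topB',2.0)
crop('scene0',210,130,370,260,5,'scA',1.7)
p=load('top0')[1]
for nm,u,v in [('case',212,310),('vr',345,345),('ga',438,270),('tray',557,328),('bin',660,345)]:
    print(nm,at(p,u*.64,v*.64,20).round())
E
```

```text
case [562. 365.  20.]
vr [505. 135.  20.]
ga [637. -23.  20.]
tray [ 538. -227.   20.]
bin [ 510. -403.   20.]
```

View pics/topA.png

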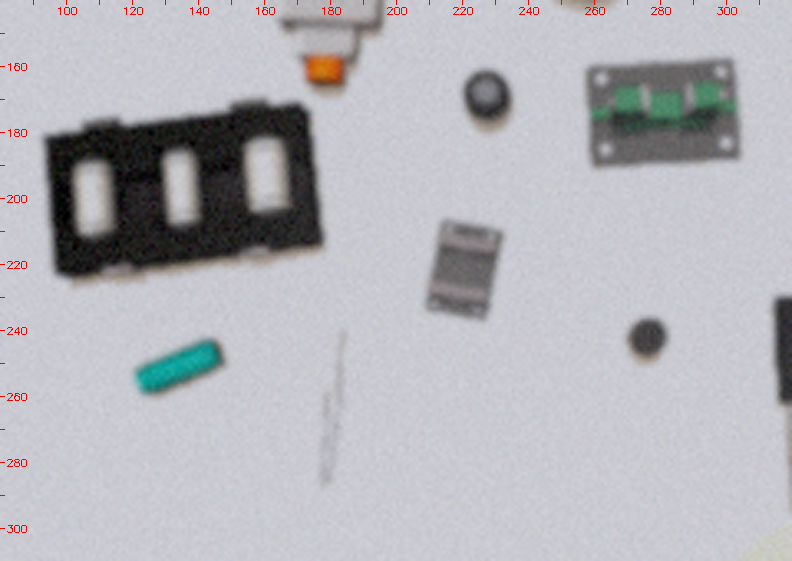

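View pics/scA.png

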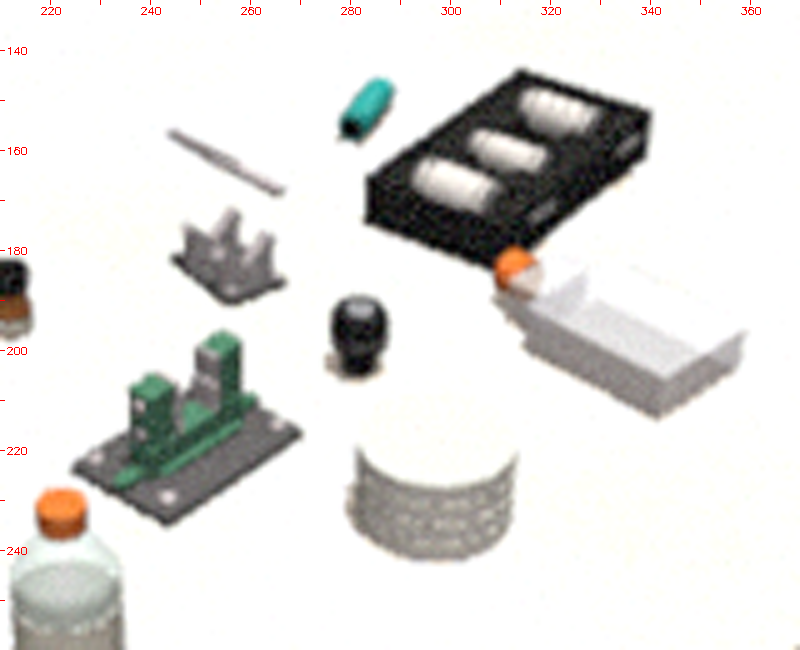

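View pics/topB.png

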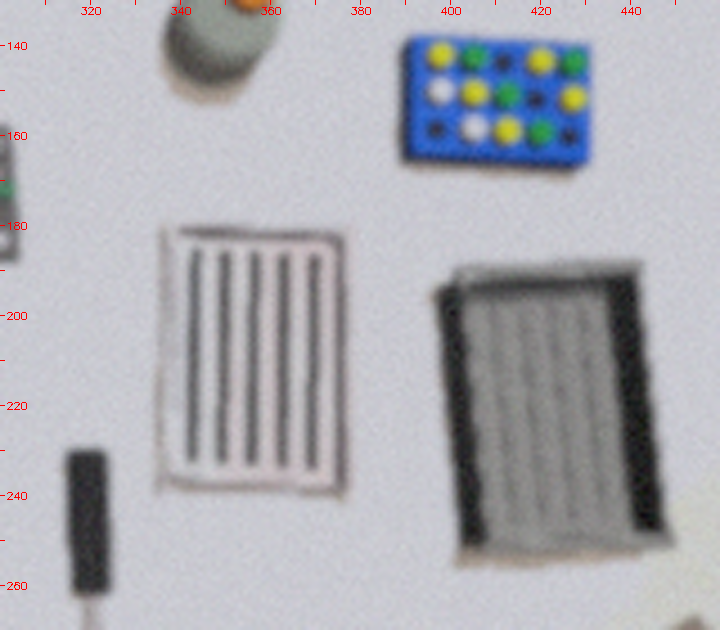

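Emit:
arm_command(
  moves="0 0 -0.04 0.05 0.04 0 0.0876;0 0 -0.04 0.05 0.04 0 0.0876;0 0 -0.04 0.05 0.04 0 0.0876;0 0 -0.04 0.05 0.04 0 0.0876;0 0 -0.04 0.05 0.04 0 0.0876;0 0 -0.04 0.05 0.04 0 0.0876;0 0 -0.04 0.04 0.04 0 0.0876",
)

```text
t: 1.02
position: [595.8, -346.4, 226.1]
ee_rot: [-0.706, -0.041, 0.041, 0.706]
contact_force: [0.7, -0.0, -0.4]
width: 87.8
```

```bash
python3 - <<'E'
from h import *
snap('wrist','w1'); s=readout.observe(); print(s['t'],s['q'].round(2),s['position'].round(1),s['ee_rot'].round(4)); print(np.array(load('w1')[1]['cam_to_world']).round(3))
crop('w1',0,0,512,384,1.5,'w1b')
E
```

```text
1.075 [-0.24  0.38  0.05 -0.   -1.23 -1.22] [ 599.9 -342.1  225.6] [-0.7056 -0.0419  0.0415  0.7062]
[[-1.16000e-01 -9.51000e-01 -2.85000e-01  5.18908e+02]
 [ 9.93000e-01 -1.11000e-01 -3.40000e-02 -3.56368e+02]
 [ 1.00000e-03 -2.88000e-01  9.58000e-01  3.84499e+02]
 [ 0.00000e+00  0.00000e+00  0.00000e+00  1.00000e+00]]
```

View pics/w1b.png

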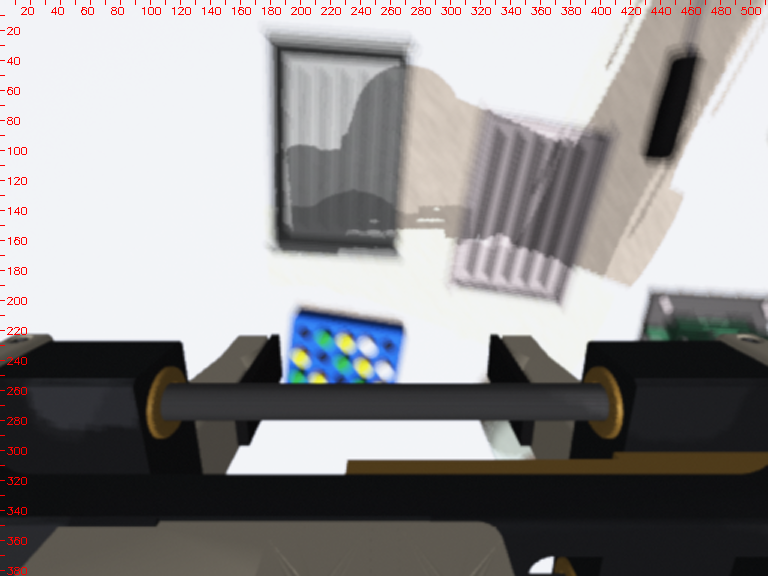

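The bin's rim runs from about (183,30) to (270,166), with the tray to its right. I'll fit both, then go on to the gauge, V-rest and case.

```bash
python3 - <<'E'
from h import *
p=load('w1')[1]
for u,v in [(183,28),(273,29),(183,165),(266,168)]: print('bin',at(p,u,v,48).round(1))
for u,v in [(322,78),(407,92),(300,190),(374,203)]: print('tray',at(p,u,v,18).round(1))
t=load('top0')[1]
for u,v in [(397,197),(442,190),(402,254),(450,252)]: print('binT',at(t,u,v,48).round(1))
crop('w1',150,0,430,220,2.8,'w1c')
E
```

```text
bin [ 444.1 -445.1   48. ]
bin [ 433.6 -347.3   48. ]
bin [ 596.3 -439.1   48. ]
bin [ 588.1 -335.3   48. ]
tray [ 472.6 -278.5   18. ]
tray [ 476.3 -168.5   18. ]
tray [ 619.9 -282.1   18. ]
tray [ 626.8 -174.4   18. ]
binT [ 569.9 -327.9   48. ]
binT [ 589.8 -447.4   48. ]
binT [ 421.8 -334.9   48. ]
binT [ 428.3 -458.9   48. ]
```

View pics/w1c.png

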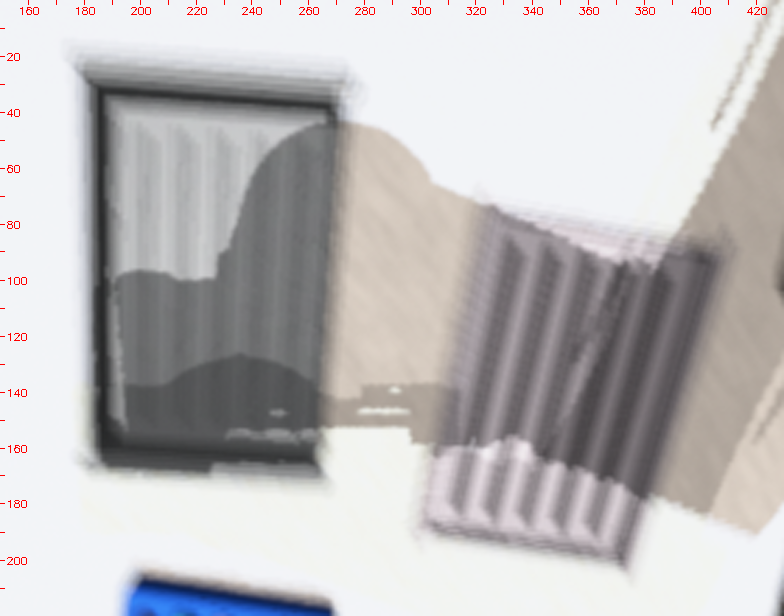

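Emit:
arm_command(
  moves="0 0 0 0.012 0.061 0 0.0876;0 0 0 0.012 0.061 0 0.0876;0 0 0 0.012 0.061 0 0.0876;0 0 0 0.012 0.061 0 0.0876;0 0 0 0.012 0.061 0 0.0876;0 0 0 0.012 0.061 -0.01 0.0876;0 0 0 0 0 -0.02 0.0876;0 0 0 0 0 0 0.0876",
)

```text
t: 2.08
position: [665.0, 18.2, 194.6]
ee_rot: [0.706, 0.041, -0.043, -0.706]
contact_force: [-0.1, -1.0, -0.3]
width: 87.6
```

```bash
python3 - <<'E'
from h import *
snap('wrist','w2'); s=readout.observe(); print(s['t'],s['q'].round(2),s['position'].round(1),s['qvel'].round(3))
crop('w2',0,0,512,384,1.5,'w2b')
E
```

```text
2.125 [ 0.32  0.36 -0.05  0.   -1.16 -1.77] [665.7  17.4 196. ] [-0.017 -0.019  0.023  0.01  -0.005 -0.001]
```

View pics/w2b.png

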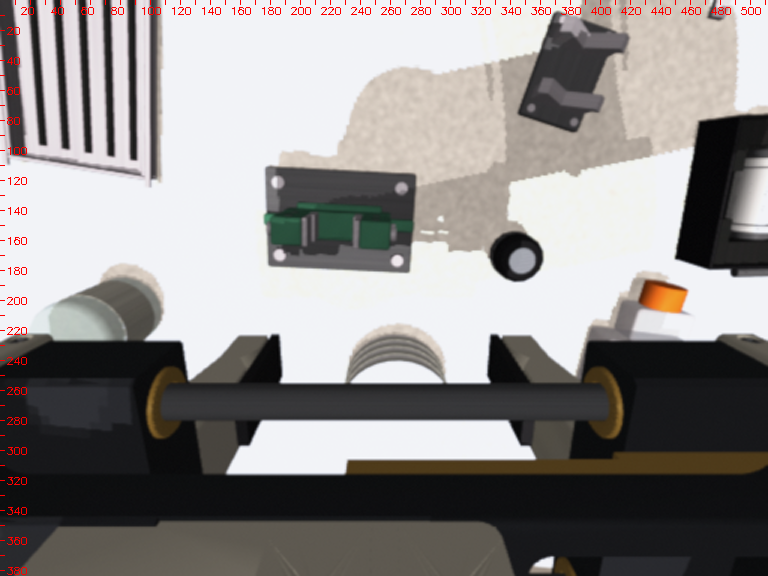

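Emit:
arm_command(
  moves="0 0 0 -0.012 0.048 -0.01 0.0876;0 0 0 -0.012 0.048 -0.01 0.0876;0 0 0 -0.012 0.048 -0.01 0.0876;0 0 0 -0.012 0.048 -0.01 0.0876;0 0 0 0 0 0 0.0876;0 0 0 0 0 0 0.0876",
)

```text
t: 2.88
position: [618.7, 208.9, 157.6]
ee_rot: [-0.706, -0.042, 0.041, 0.706]
contact_force: [0.9, -1.1, -0.4]
width: 87.9
```

```bash
python3 - <<'E'
from h import *
snap('wrist','w3'); s=readout.observe(); print(s['t'],s['q'].round(2),s['position'].round(1),s['qvel'].round(3))
crop('w3',0,0,512,384,1.5,'w3b')
E
```

```text
2.925 [ 0.62  0.37 -0.13  0.   -1.07 -2.08] [618.8 208.5 157.6] [-0.008 -0.001 -0.004 -0.002  0.004 -0.   ]
```

View pics/w3b.png

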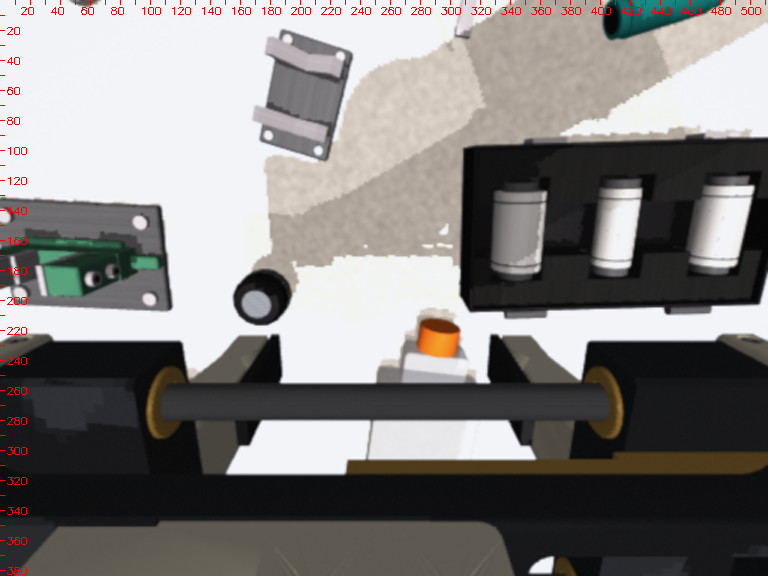

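Emit:
arm_command(
  moves="0 0 0 0.01 0.048 -0.01 0.07;0 0 0 0.01 0.048 -0.01 0.06;0 0 0 0.01 0.048 -0.01 0.05;0 0 0 0 0 0 0.05;0 0 0 0 0 0 0.05",
)

```text
t: 3.55
position: [648.7, 352.2, 126.7]
ee_rot: [0.706, 0.041, -0.041, -0.706]
contact_force: [0.0, -0.0, -0.6]
width: 50.3
```

```bash
python3 - <<'E'
from h import *
snap('wrist','w4'); s=readout.observe(); print(s['t'],s['q'].round(2),s['position'].round(1),s['qvel'].round(3))
crop('w4',0,0,512,384,1.5,'w4b')
E
```

```text
3.6 [ 0.76  0.52  0.04  0.   -1.09 -2.21] [648.8 352.  127.2] [-0.    -0.012 -0.005  0.     0.001 -0.001]
```

View pics/w4b.png

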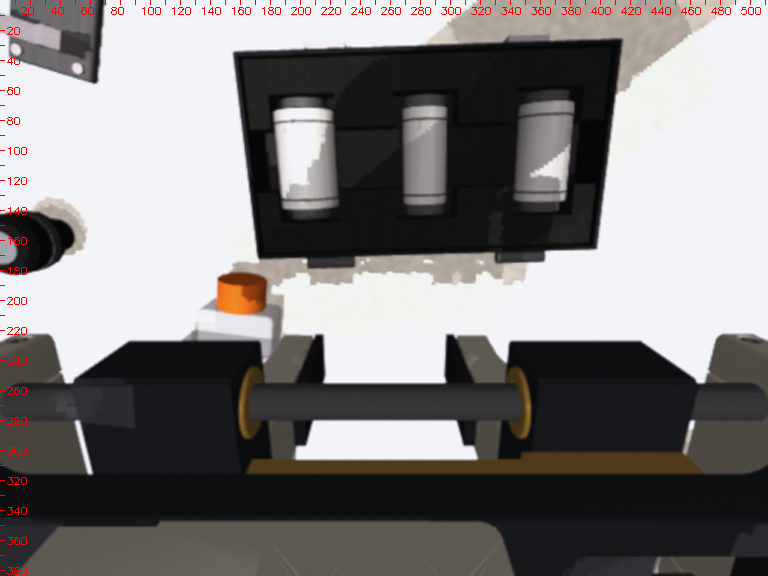

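Sharp views now. I'll enlarge them for the exact pixels.

```bash
python3 - <<'E'
from h import *
crop('w4',150,10,430,190,2.8,'c4')
crop('w3',300,80,512,220,3.7,'c3')
crop('w3',160,10,250,120,5.4,'v3')
crop('w3',0,110,130,220,5.4,'g3')
crop('w2',160,90,300,200,5.4,'g2')
crop('w2',330,0,430,100,5.4,'v2')
E
```

```text
(no output)
```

View pics/c4.png

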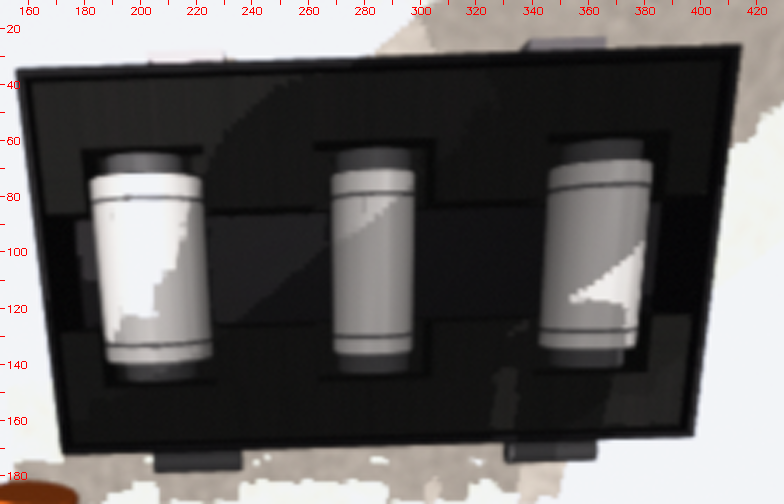

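View pics/c3.png

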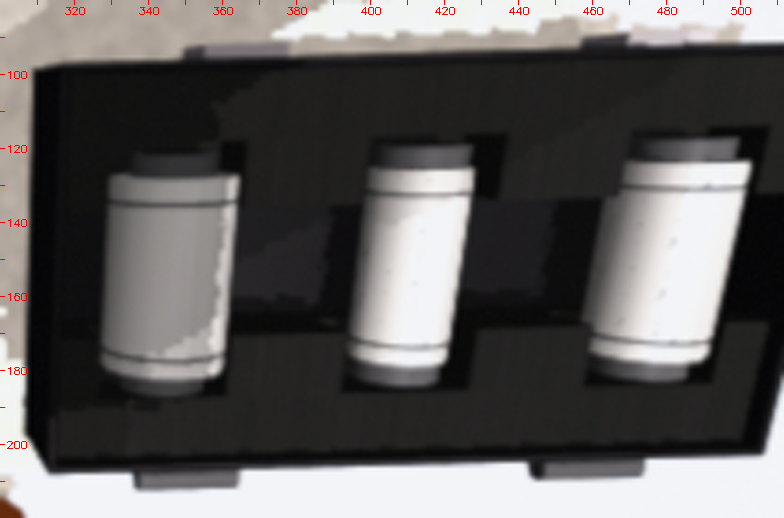

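View pics/v3.png

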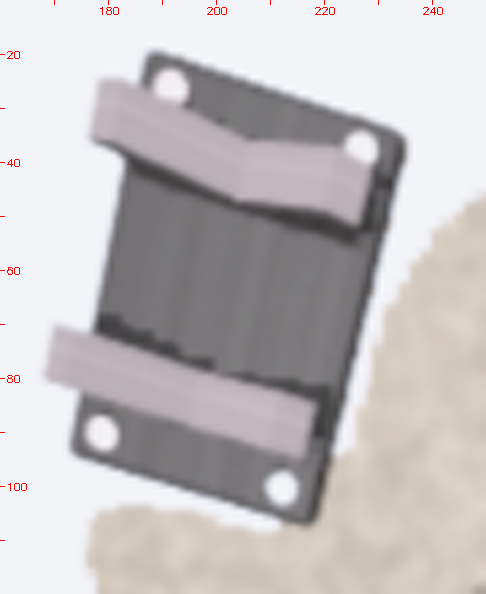

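View pics/v2.png

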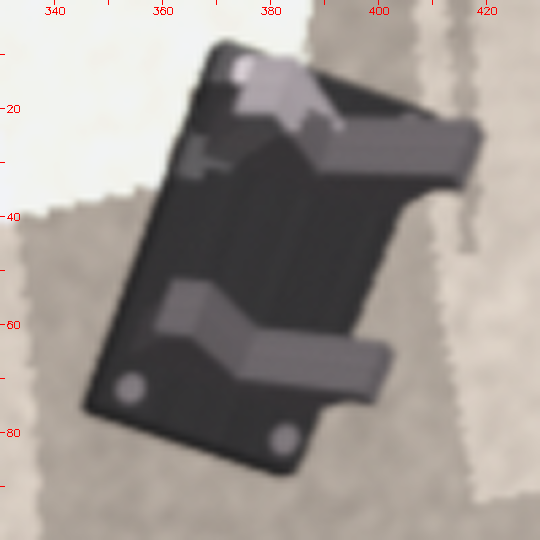

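View pics/g3.png

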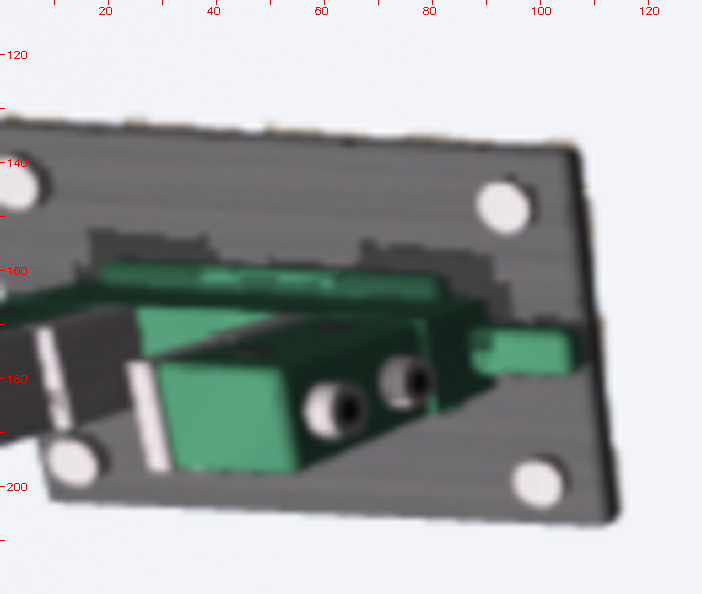

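View pics/g2.png

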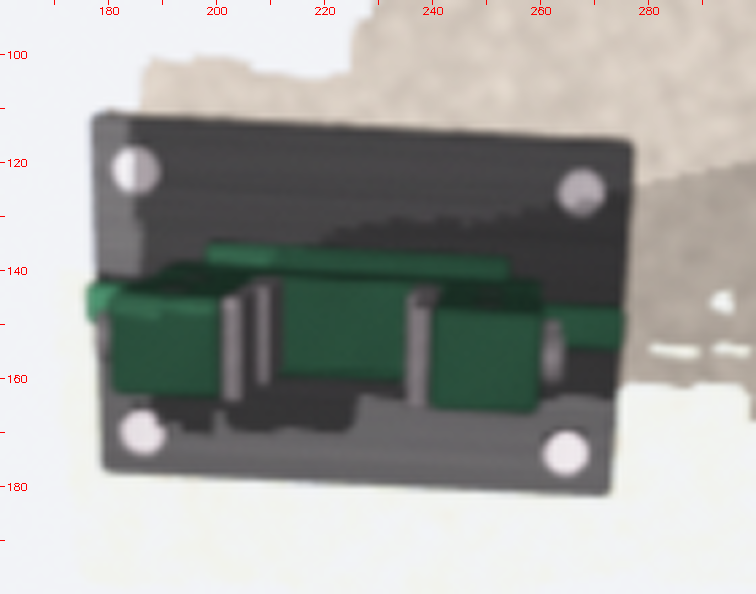

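```bash
cat > m1.py <<'E'
from h import *
p2=load('w2')[1];p3=load('w3')[1];p4=load('w4')[1]
T=lambda a,b,ua,ub:tri((a,*ua),(b,*ub))
for n,a,b in [('far',(413.5,126),(283,70.5)),('near',(407,177.5),(283,135.5))]: 
    X,e=T(p3,p4,a,b); print('tube',n,X.round(1),np.round(e,1))
for z in (27,):
    for pp,a,b in ((p3,(413.5,126),(407,177.5)),(p4,(283,70.5),(283,135.5))):
        A=at(pp,*a,z+5);B=at(pp,*b,z+5);print(A.round(1),B.round(1),((A+B)/2).round(1),np.linalg.norm(A-B).round(1))
g2=[(185,122),(267.5,125.5),(186,170),(265,174)];g3=[(3,144),(93,148.5),(13.5,195),(99.5,199.5)]
G=[]
for a,b in zip(g2,g3):
    X,e=T(p2,p3,a,b);G.append(X);print('g',X.round(1),np.round(e,1))
G=np.array(G);print('gauge c',G.mean(0).round(1)); 
for q,gg in ((p2,g2),(p3,g3)):
    A=np.array([at(q,u,v,9) for u,v in gg]);c=A.mean(0);dy=(A[0]+A[2]-A[1]-A[3]);print('  plane',c.round(1),'y-axis ang-90',np.degrees(np.arctan2(-dy[0],dy[1])).round(2), np.linalg.norm(A[0]-A[1]),np.linalg.norm(A[0]-A[2]))
for u in((205,153.8),(235.5,153.8),(220.2,153.8)): print('gap z70',at(p2,*u,70).round(1))
v3=[(191.5,26.5),(226.5,37),(179,90),(212,100.5)]
A=np.array([at(p3,u,v,9) for u,v in v3]);dx=A[0]+A[1]-A[2]-A[3];print('vrest',A.mean(0).round(1),'xang',np.degrees(np.arctan2(-dx[1],-dx[0])).round(2),np.linalg.norm(A[0]-A[1]),np.linalg.norm(A[0]-A[2]))
for a,b in [((191.5,26.5),(375,13)),((179,90),(354,71.5)),((212,100.5),(383,81)),((187,20),(371,8)),((173,93),(345.5,76)),((217.5,107),(383,88))]:
    X,e=T(p3,p2,a,b);print('v',X.round(1),np.round(e,1))
E
python3 m1.py
```

```text
tube far [538.8 361.6  29.7] [1.2 1.2]
tube near [592.9 369.7  29.6] [0.6 0.6]
[539.9 359.9  32. ] [593.1 368.2  32. ] [566.5 364.   32. ] 53.9
[537.9 361.7  32. ] [592.1 369.6  32. ] [565.  365.6  32. ] 54.8
g [612.6 -76.4   9.6] [0.4 0.4]
g [605.   24.3  12.3] [0. 0.]
g [672.  -72.3  10.6] [0.6 0.6]
g [664.9  28.8  12.6] [0.4 0.4]
gauge c [638.6 -23.9  11.3]
  plane [639.3 -23.9   9. ] y-axis ang-90 -175.88 101.22059992566506 60.07060788981815
  plane [639.  -25.4   9. ] y-axis ang-90 -176.35 99.71190808192559 59.88646819205968
gap z70 [638.4 -39.4  70. ]
gap z70 [634.7  -7.8  70. ]
gap z70 [636.6 -23.7  70. ]
vrest [505.  138.8   9. ] xang -9.42 35.74959108542484 61.81530983602648
v [471.6 126.4   9.5] [0.1 0.1]
v [532.6 116.3  10. ] [0. 0.]
v [539.  151.8  11.4] [0.1 0.1]
v [466.4 121.4   7.9] [0.3 0.3]
v [537.  108.8   4.9] [0.8 0.8]
v [545.2 157.1   3.3] [0.2 0.2]
```

The tube's centre is at about (566,365,28) with yaw 8.5° and a measured diameter of about 26. The gauge is at (637.5,-24) with yaw 4°, and the V-rest at (505,139) with yaw -9.5°. The heights and sizes agree with the text.

Emit:
arm_command(
  moves="0 0 0.016 -0.0415 0.0065 -0.02 0.046;0 0 0.016 -0.0415 0.007 -0.03 0.046;0 0 0 0 0 0 0.046;0 0 0 0 0 0 0.046",
)

```text
t: 4.1
position: [566.3, 366.6, 78.1]
ee_rot: [-0.705, -0.053, 0.052, 0.705]
contact_force: [0.2, 0.5, 0.5]
width: 45.7
```

```bash
cat > st.py <<'E'
from h import *
from scipy.spatial.transform import Rotation as R
s=readout.observe(); Z=R.from_quat(s['ee_rot']).as_matrix()
print(round(s['t'],2),'pos',s['position'].round(1),'jaw ang',np.degrees(np.arctan2(Z[1,2],Z[0,2])).round(2),'fingerdir',Z[:,1].round(3),'F',s['contact_force'].round(1),'w',round(s['width'],1),'q',s['q'].round(2))
E
python3 st.py; python3 -c "
from h import *
snap('wrist','w5');crop('w5',100,0,420,240,2.5,'w5b')"
```

```text
4.1 pos [566.3 366.6  78.1] jaw ang 98.56 fingerdir [ 0.002  0.001 -1.   ] F [0.2 0.5 0.5] w 45.7 q [ 0.86  0.47 -0.17  0.   -0.93 -2.29]
```

View pics/w5b.png

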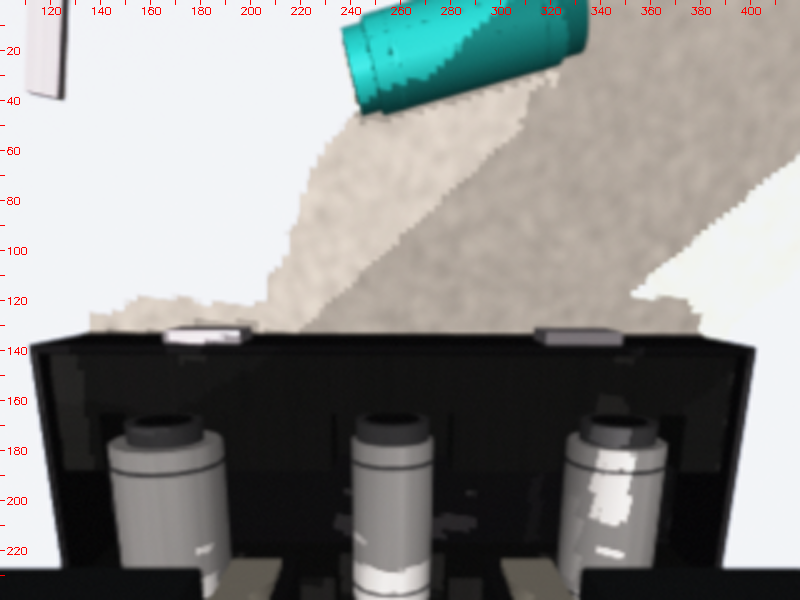

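The tube (columns 240 to 272, middle 256) is centred between the fingertips. Lowering and gripping.

Emit:
arm_command(
  moves="0 0 0 0 -0.001 -0.03 0.046;0 0 0 0 0 -0.025 0.046;0 0 0 0 0 -0.013 0.046;0 0 0 0 0 0 0.046;0 0 0 0 0 0 0.03;0 0 0 0 0 0 0.02;0 0 0 0 0 0 0.02;0 0 0 0 0 0 0.02",
)

```text
t: 5.15
position: [565.6, 366.5, 9.5]
ee_rot: [-0.705, -0.053, 0.053, 0.705]
contact_force: [-0.5, 0.4, 4.4]
width: 24.9
```

```bash
python3 st.py
```

```text
5.15 pos [565.6 366.5   9.5] jaw ang 98.61 fingerdir [ 0.001  0.001 -1.   ] F [-0.5  0.4  4.4] w 24.9 q [ 0.86  0.55 -0.23  0.   -0.79 -2.28]
```

Emit:
arm_command(
  moves="0 0 0 0 0 0.02 0.02;0 0 0 0 0 0.04 0.02;0 0 0 0 0 0.05 0.02;0 0 -0.06 -0.012 -0.045 0 0.02;0 0 -0.065 -0.012 -0.045 0 0.02;0 0 -0.065 -0.012 -0.046 0 0.02;0 0 -0.065 -0.012 -0.045 0 0.02;0 0 -0.06 -0.0125 -0.046 0 0.02;0 0 0 0 0 -0.02 0.02;0 0 0 0 0 0 0.02;0 0 0 0 0 0 0.02",
)

```text
t: 6.52
position: [505.0, 139.4, 99.0]
ee_rot: [0.705, -0.058, 0.058, -0.705]
contact_force: [-0.2, -0.3, -1.6]
width: 25.2
```

```bash
python3 -c "
from h import *
snap('wrist','w6');snap('scene','s6');crop('w6',60,0,460,260,2,'w6b');crop('s6',210,130,370,260,5,'s6b',1.7)"; python3 st.py
```

```text
6.62 pos [505.1 139.7  99.1] jaw ang 80.58 fingerdir [ 0.001  0.    -1.   ] F [ 1.2  0.7 -1.4] w 25.0 q [ 0.64  0.23 -0.49  0.   -0.85 -2.38]
```

View pics/w6b.png

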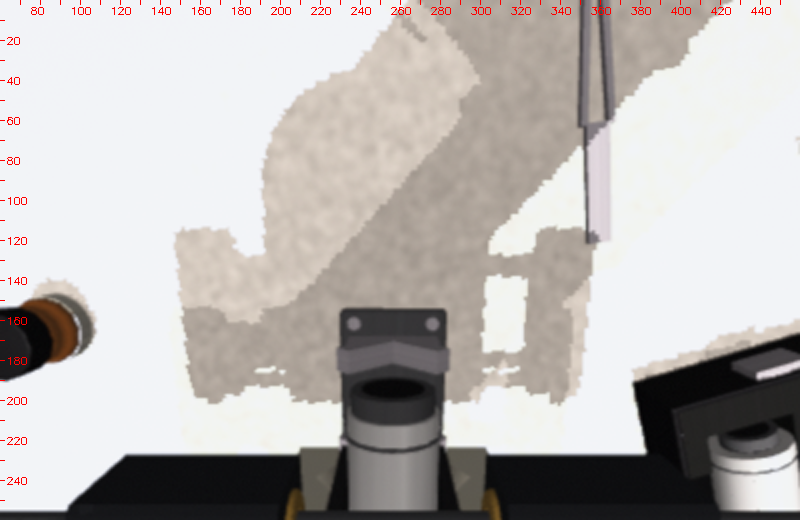

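View pics/s6b.png

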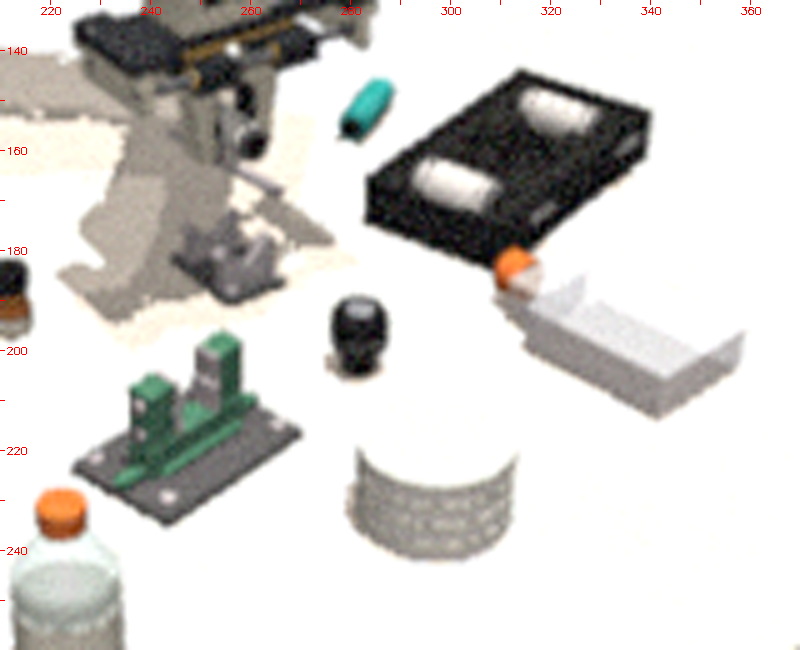

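The tube (columns 235 to 278) is centred on the V and lined up with the plate (screws at columns 237 and 276). Lowering.

Emit:
arm_command(
  moves="0 0 0 0 0 -0.03 0.02;0 0 0 0 -0.0005 -0.025 0.02;0 0 0 0 0 -0.015 0.02;0 0 0 0 0 -0.006 0.02;0 0 0 0 0 -0.002 0.02;0 0 0 0 0 0 0.02",
)

```text
t: 7.38
position: [505.3, 139.0, 21.3]
ee_rot: [-0.704, 0.058, -0.059, 0.705]
contact_force: [-0.4, 1.1, -0.6]
width: 25.3
```

```bash
python3 st.py
```

```text
7.38 pos [505.3 139.   21.3] jaw ang 80.55 fingerdir [ 0.001  0.001 -1.   ] F [-0.4  1.1 -0.6] w 25.3 q [ 0.64  0.34 -0.57  0.   -0.66 -2.38]
```

Emit:
arm_command(
  moves="0 0 0 0 0 -0.001 0.02;0 0 0 0 0 0 0.024;0 0 0 0 0 0 0.04;0 0 0 0 0 0 0.06;0 0 0 0 0 0 0.06;0 0 0 0 0 0.03 0.06;0 0 0 0 0 0.04 0.07;0 0 0 0 0 0.03 0.0876",
)

```text
t: 8.38
position: [504.9, 138.5, 121.1]
ee_rot: [-0.705, 0.058, -0.059, 0.705]
contact_force: [-0.0, -0.3, 0.3]
width: 74.6
```

Emit:
arm_command(
  moves="0 0 0.15 0.035 0 0.02 0.0876;0 0 0.15 0.04 0 0.02 0.0876;0 0 0 0 0 0 0.0876;0 0 0 0 0 0 0.0876",
)

```text
t: 8.88
position: [578.9, 138.1, 158.8]
ee_rot: [0.706, 0.046, -0.047, -0.705]
contact_force: [-0.4, -0.9, -0.2]
width: 87.6
```

```bash
python3 -c "
from h import *
snap('wrist','w7');crop('w7',100,60,400,240,2.6,'w7b')"; python3 st.py
```

```text
8.93 pos [578.6 138.1 158.8] jaw ang 97.65 fingerdir [-0.002 -0.001 -1.   ] F [-0.5 -0.2 -0.1] w 87.7 q [ 0.56  0.28 -0.26 -0.   -1.03 -2.  ]
```

View pics/w7b.png

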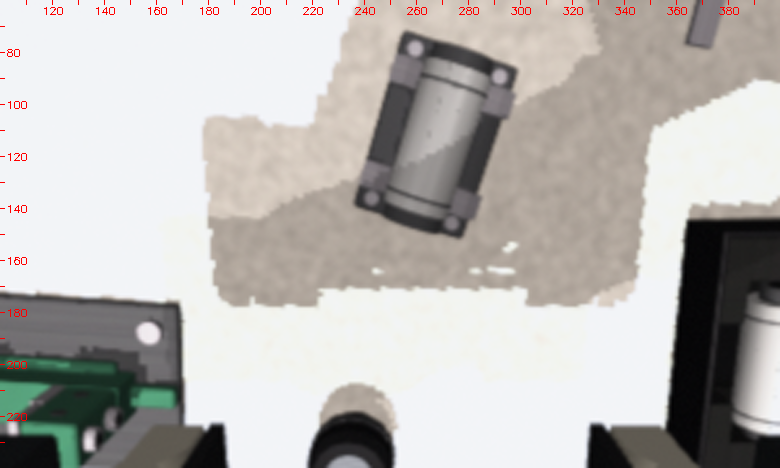

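```bash
python3 -c "
from h import *
p=load('w7')[1]
for z in (38,42):
    A=at(p,273,81,z);B=at(p,262,139.5,z);print(z,A.round(1),B.round(1),((A+B)/2).round(1),np.linalg.norm(A-B),np.degrees(np.arctan2((B-A)[1],(B-A)[0])))
S=np.array([at(p,u,v,9) for u,v in [(259.5,78),(292,89),(242.5,136),(273.5,146)]]);print(S.mean(0),np.degrees(np.arctan2(*(S[2]+S[3]-S[0]-S[1])[[1,0]])))
"
```

```text
38 [474.6 139.7  38. ] [530.6 136.9  38. ] [502.6 138.3  38. ] 56.091875994068616 -2.8455383918955754
42 [475.  139.5  42. ] [530.2 136.8  42. ] [502.6 138.2  42. ] 55.28846700080884 -2.8455383918955848
[504.82368373 139.12285493   9.        ] -9.636325920766847
```

```bash
python3 -c "
from h import *
p=load('w7')[1]
crop('w7',225,60,310,155,6,'w7c')
for z in (38,42):
    A=at(p,275.8,84,z);B=at(p,261.5,139.8,z);print(z,A.round(1),B.round(1),((A+B)/2).round(1),np.linalg.norm(A-B),np.degrees(np.arctan2((B-A)[1],(B-A)[0])))
"
```

```text
38 [476.9 142.8  38. ] [531.  136.5  38. ] [504.  139.6  38. ] 54.46121018926179 -6.644446869390315
42 [477.3 142.5  42. ] [530.6 136.3  42. ] [503.9 139.4  42. ] 53.68115736923325 -6.644446869390339
```

View pics/w7c.png

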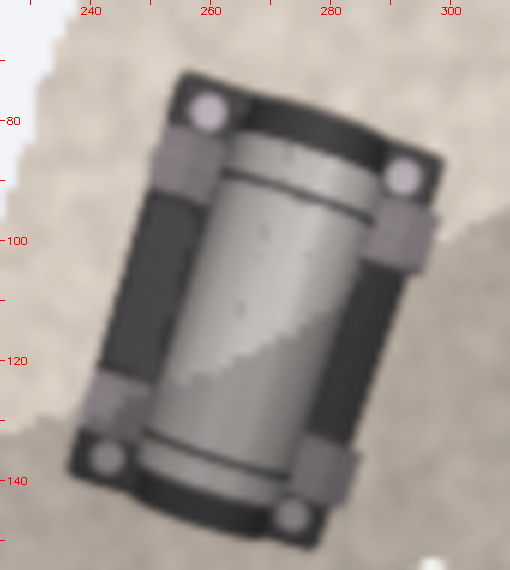

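The tube is seated in the V, centred at about (504.5,139) and parallel to the rest. Turning a quarter to take it by the ends.

Emit:
arm_command(
  moves="0 0 0.18 -0.01 0 0 0.0876;0 0 0.182 -0.01 0 0 0.0876;0 0 0.182 -0.01 0 0 0.0876;0 0 0.182 -0.01 0 0 0.0876;0 0 0.182 -0.01 0 -0.02 0.0876;0 0 0.182 -0.012 0 -0.02 0.0876;0 0 0.182 -0.012 0.001 -0.02 0.0876;0 0 0 0 0 0 0.0876;0 0 0 0 0 0 0.0876",
)

```text
t: 10.05
position: [506.1, 139.8, 100.4]
ee_rot: [0.54, 0.457, -0.456, -0.54]
contact_force: [0.3, 0.6, 0.2]
width: 87.8
```

```bash
python3 -c "
from h import *
snap('wrist','w8');crop('w8',100,60,400,260,2.6,'w8b')"; python3 st.py
```

```text
10.1 pos [506.4 139.9 100.5] jaw ang 170.43 fingerdir [ 0.001  0.    -1.   ] F [0.1 0.  0.7] w 87.5 q [ 0.64  0.23 -0.48  0.   -0.85 -0.81]
```

View pics/w8b.png

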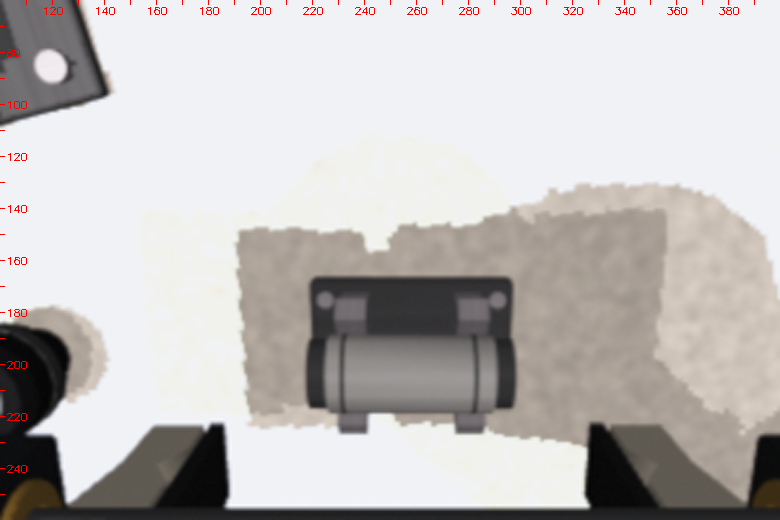

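Emit:
arm_command(
  moves="0 0 0 -0.0015 -0.001 -0.03 0.0876;0 0 0 0 0 -0.03 0.0876;0 0 0 0 0 -0.015 0.0876;0 0 0 0 0 -0.006 0.0876;0 0 0 0 0 0 0.0876;0 0 0 0 0 0 0.075;0 0 0 0 0 0 0.068;0 0 0 0 0 0 0.06;0 0 0 0 0 0 0.06;0 0 0 0 0 0 0.06",
)

```text
t: 11.35
position: [504.5, 138.7, 19.1]
ee_rot: [0.539, 0.458, -0.457, -0.539]
contact_force: [-0.9, -0.0, 5.0]
width: 65.6
```

```bash
python3 st.py
```

```text
11.35 pos [504.5 138.7  19.1] jaw ang 170.62 fingerdir [ 0.001  0.    -1.   ] F [-0.9 -0.   5. ] w 65.6 q [ 0.64  0.35 -0.57  0.   -0.65 -0.81]
```

Emit:
arm_command(
  moves="0 0 0 0 0 0.02 0.06;0 0 0 0 0 0.04 0.06;0 0 0 0 0 0.045 0.06;0 0 0.06 0.033 -0.041 0 0.06;0 0 0.06 0.033 -0.041 0 0.06;0 0 0.06 0.033 -0.041 0 0.06;0 0 0.054 0.034 -0.04 0 0.06;0 0 0 0 0 0 0.06;0 0 0 0 0 0 0.06;0 0 0 0 0 0 0.06",
)

```text
t: 12.6
position: [636.5, -23.7, 123.5]
ee_rot: [-0.482, -0.517, 0.517, 0.482]
contact_force: [0.2, 0.7, -1.3]
width: 65.8
```

```bash
python3 -c "
from h import *
snap('wrist','w9');crop('w9',100,60,400,260,2.6,'w9b');snap('scene','s9');crop('s9',200,150,300,260,5,'s9b',1.6)"; python3 st.py
```

```text
12.7 pos [636.8 -23.5 123.9] jaw ang -175.92 fingerdir [ 0.  0. -1.] F [-0.3 -0.2 -1.1] w 65.7 q [ 0.27  0.38 -0.21 -0.   -0.98 -0.2 ]
```

View pics/w9b.png

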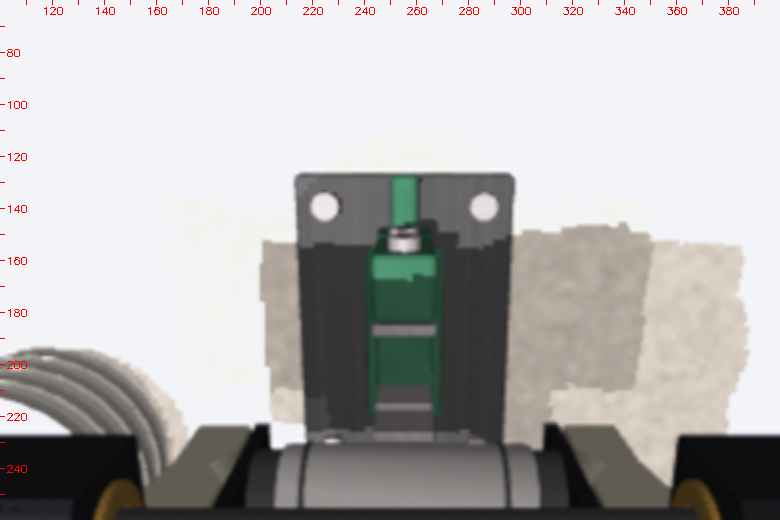

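View pics/s9b.png

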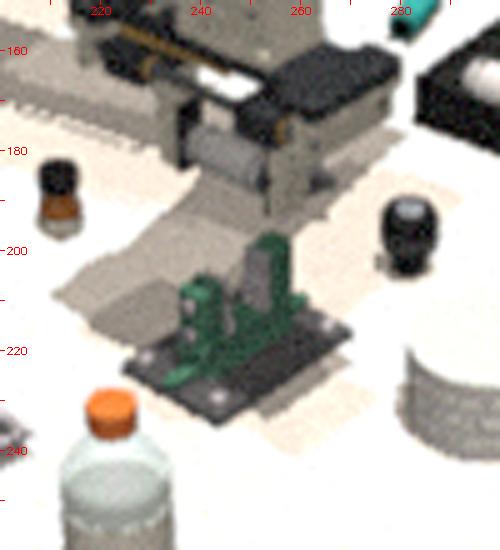

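```bash
python3 -c "
from h import *
p=load('w9')[1]
for v in (184,189): print(at(p,255.3,v,70).round(1))
for v in (215.5,218): print(at(p,255.3,v,50).round(1))
S=[at(p,u,v,9) for u,v in ((224.5,139.5),(286,139.5))];print(S)
"
```

```text
[639.  -44.2  70. ]
[638.7 -40.   70. ]
[636.6  -9.   50. ]
[636.4  -6.5  50. ]
[array([671.57390807, -70.89913428,   9.        ]), array([610.87355242, -75.16948027,   9.        ])]
```

The gap centre computes to y of about -23.7, and the tube is at -23.5 and square to it. Lowering it between the go anvils.

Emit:
arm_command(
  moves="0 0 0 0.0005 0 -0.03 0.06;0 0 0 0 0 -0.02 0.06;0 0 0 0 0 -0.012 0.06;0 0 0 0 0 -0.008 0.06;0 0 0 0 0 -0.005 0.06;0 0 0 0 0 -0.003 0.06;0 0 0 0 0 0 0.06",
)

```text
t: 13.58
position: [637.8, -24.5, 45.8]
ee_rot: [0.482, 0.517, -0.517, -0.482]
contact_force: [-0.4, -0.0, -0.9]
width: 65.8
```

```bash
python3 st.py
```

```text
13.57 pos [637.8 -24.5  45.8] jaw ang -175.99 fingerdir [ 0.  0. -1.] F [-0.4 -0.  -0.9] w 65.8 q [ 0.27  0.46 -0.28  0.   -0.83 -0.2 ]
```

Emit:
arm_command(
  moves="0 0 0 0 0 0 0.0876;0 0 0 0 0 0 0.0876;0 0 0 0 0 0 0.0876;0 0 0 0 0 0 0.0876;0 0 0 0 0 0.03 0.0876;0 0 0 0 0 0.04 0.0876;0 0 0 0 0.03 0.03 0.0876;0 0 0 0 0.03 0.02 0.0876;0 0 0 0 0 0 0.0876;0 0 0 0 0 0 0.0876",
)

```text
t: 14.82
position: [637.2, 35.5, 165.2]
ee_rot: [-0.482, -0.517, 0.517, 0.482]
contact_force: [0.1, -0.3, -0.2]
width: 87.6
```

```bash
python3 -c "
from h import *
snap('wrist','w10');crop('w10',150,60,370,240,3.4,'w10b');snap('scene','s10');crop('s10',200,170,300,260,5,'s10b',1.6)"; python3 st.py
```

```text
14.93 pos [637.1  34.8 164.7] jaw ang -176.02 fingerdir [-0.002 -0.    -1.   ] F [-0.3 -0.6  0.4] w 87.7 q [ 0.36  0.34 -0.16 -0.   -1.07 -0.29]
```

View pics/w10b.png

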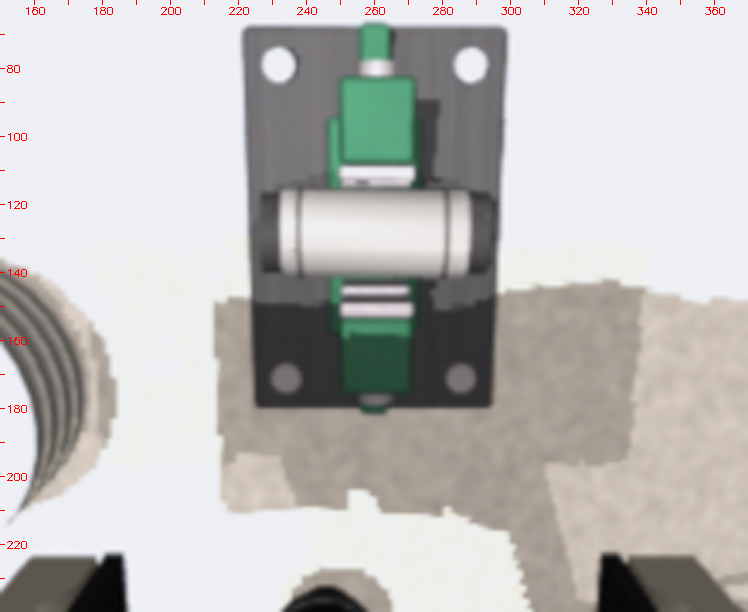

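View pics/s10b.png

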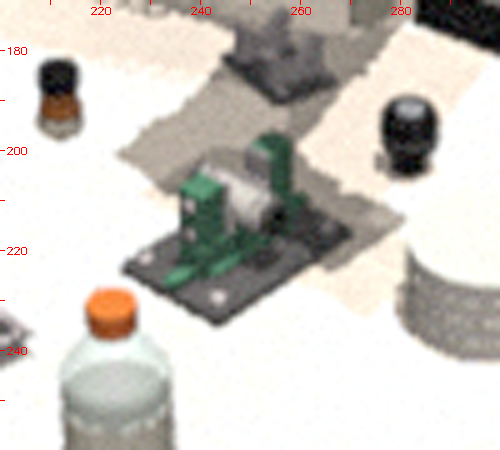

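```bash
python3 -c "
from h import *
p=load('w10')[1];s=load('s10')[1]
print(np.array(p['cam_to_world'])[:3,3])
th=np.radians(4);a=np.array([np.cos(th),np.sin(th),0])
for z in (43,55,76):
    c=np.array([637.5,-24,z])
    print(z,'barrel ends',[np.round(proj(p,c+k*a),1) for k in (27,-27)],'scene +end',np.round(proj(s,c+33*a),1),'-end',np.round(proj(s,c-33*a),1))
snap('top','t10');crop('t10',240,140,320,200,8,'t10b',2)
crop('s10',225,185,275,235,12,'s10c',1.6)
"
```

```text
[643.10414279 -43.09478586 323.52989686]
43 barrel ends [array([233.5, 128.9]), array([287.1, 128.9])] scene +end [255.5 213.4] -end [239.6 205. ]
55 barrel ends [array([232.5, 129.8]), array([288.5, 129.8])] scene +end [255.5 210.1] -end [239.5 201.8]
76 barrel ends [array([230.5, 131.5]), array([291.2, 131.5])] scene +end [255.4 204.4] -end [239.3 196.1]
```

View pics/s10c.png

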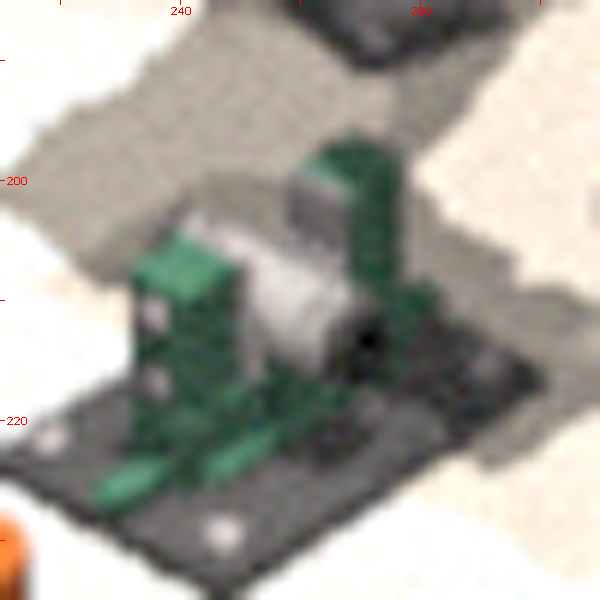

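The +x end of the tube is at scene pixel (255.5,213.3), against a prediction of (255.5,213.4) for a centre height of 43. The wrist view agrees: barrel ends at columns 232.5 and 287.5, row 128.5. So the tube dropped through no-go as well and goes in the bin. Taking it by its ends.

Emit:
arm_command(
  moves="0 0 0 0 -0.03 -0.02 0.0876;0 0 0 0.0005 -0.029 -0.02 0.0876;0 0 0 0 0 -0.03 0.0876;0 0 0 0 0 -0.03 0.0876;0 0 0 0 0 -0.025 0.0876;0 0 0 0 0 -0.015 0.0876;0 0 0 0 0 0 0.0876;0 0 0 0 0 0 0.075;0 0 0 0 0 0 0.068;0 0 0 0 0 0 0.06;0 0 0 0 0 0 0.06;0 0 0 0 0 0 0.06",
)

```text
t: 16.48
position: [638.7, -23.3, 26.5]
ee_rot: [0.482, 0.518, -0.517, -0.482]
contact_force: [-0.9, 1.0, 5.0]
width: 66.1
```

```bash
python3 st.py
```

```text
16.48 pos [638.7 -23.3  26.5] jaw ang -175.97 fingerdir [ 0.001  0.    -1.   ] F [-0.9  1.   5. ] w 66.1 q [ 0.27  0.48 -0.3   0.   -0.79 -0.2 ]
```

Emit:
arm_command(
  moves="0 0 0 0 0 0.02 0.06;0 0 0 0 0 0.04 0.06;0 0 0 0 0 0.045 0.06;0 0 0 -0.024 -0.055 0.02 0.06;0 0 0 -0.024 -0.055 0 0.06;0 0 0 -0.024 -0.055 0 0.06;0 0 0 -0.024 -0.055 0 0.06;0 0 0 -0.024 -0.055 0 0.06;0 0 0 0 0 0 0.06;0 0 0 0 0 0 0.06;0 0 0 0 0 0 0.06",
)

```text
t: 17.85
position: [519.0, -296.8, 150.3]
ee_rot: [0.482, 0.518, -0.517, -0.482]
contact_force: [0.8, -0.7, -1.2]
width: 65.9
```

```bash
python3 -c "
from h import *
snap('wrist','w11');crop('w11',100,20,420,260,2.4,'w11b')"; python3 st.py
```

```text
17.9 pos [ 519.1 -296.7  150.3] jaw ang -175.9 fingerdir [-0.  0. -1.] F [ 0.1  0.4 -1.6] w 66.0 q [-0.19  0.29 -0.27 -0.   -1.01  0.26]
```

View pics/w11b.png

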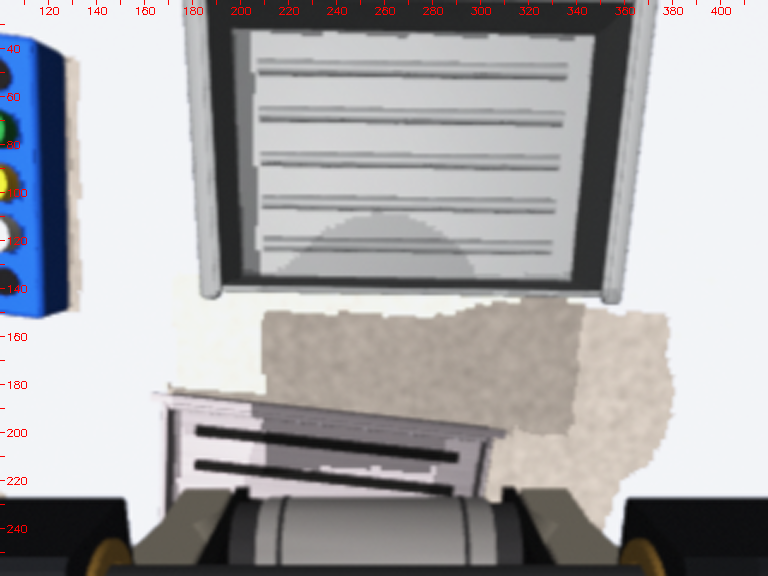

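```bash
python3 -c "
from h import *
p=load('w11')[1]
C=np.array([at(p,u,v,3) for u,v in ((201,135.5),(337.5,136),(197,32),(348,35))]);print(C.round(1),C.mean(0).round(1))
for l,r in (((209,88.5),(332,89.5)),((211,106),(330.5,107.5))):
  A=at(p,*l,6);B=at(p,*r,6);print(A.round(1),B.round(1),((A+B)/2).round(1),np.degrees(np.arctan2(*(A-B)[[1,0]])))
"
```

```text
[[ 583.6 -342.8    3. ]
 [ 433.3 -352.9    3. ]
 [ 588.9 -444.1    3. ]
 [ 438.4 -452.1    3. ]] [ 511. -398.    3.]
[ 575.3 -392.     6. ] [ 447.4 -400.     6. ] [ 511.4 -396.     6. ] 3.613484069501983
[ 572.8 -374.7    6. ] [ 446.3 -382.1    6. ] [ 509.6 -378.4    6. ] 3.365731099328745
```

The bin's floor centre is at about (511,-397). I'll set the tube down between two ribs at y = -387.5.

Emit:
arm_command(
  moves="0 0 0 -0.004 -0.045 0 0.06;0 0 0 -0.004 -0.046 0 0.06;0 0 0 0 0 -0.02 0.06;0 0 0 0 0 -0.04 0.06;0 0 0 0 0 -0.04 0.06;0 0 0 0 0 -0.025 0.06;0 0 0 0 0 -0.01 0.06;0 0 0 0 0 -0.005 0.06;0 0 0 0 0 0 0.06",
)

```text
t: 19.02
position: [511.2, -388.8, 11.1]
ee_rot: [0.482, 0.517, -0.517, -0.482]
contact_force: [-0.1, -0.1, -0.4]
width: 65.9
```

```bash
python3 st.py
```

```text
19.02 pos [ 511.2 -388.8   11.1] jaw ang -175.95 fingerdir [ 0.001 -0.    -1.   ] F [-0.1 -0.1 -0.4] w 65.9 q [-0.35  0.51 -0.3   0.   -0.76  0.42]
```

Emit:
arm_command(
  moves="0 0 0 0 0.001 -0.002 0.06;0 0 0 0 0 0 0.06;0 0 0 0 0 0 0.069;0 0 0 0 0 0 0.078;0 0 0 0 0 0 0.084;0 0 0 0 0 0 0.084;0 0 0 0 0 0.02 0.084;0 0 0 0 0 0.04 0.084;0 0 0 0 0 0.04 0.084;0 0 0 0 0.04 0.04 0.084;0 0 0 0 0.04 0 0.084;0 0 0 0 0 0 0.084",
)

```text
t: 20.52
position: [510.7, -305.8, 149.5]
ee_rot: [0.482, 0.518, -0.517, -0.481]
contact_force: [0.5, 0.3, -0.1]
width: 84.2
```

Emit:
arm_command(
  moves="0 0 0 0 0 0 0.084;0 0 0 0 0 0 0.084",
)

```text
t: 20.78
position: [510.3, -308.4, 148.0]
ee_rot: [-0.482, -0.517, 0.517, 0.483]
contact_force: [-0.9, 0.6, 0.1]
width: 83.9
```

```bash
python3 -c "
from h import *
snap('wrist','w12');crop('w12',80,0,440,260,2.2,'w12b');snap('scene','s12');crop('s12',0,0,512,384,1.55,'s12b',1.4)"; python3 st.py
```

```text
20.88 pos [ 510.3 -308.4  147.9] jaw ang -176.04 fingerdir [-0.001  0.    -1.   ] F [-0.2  1.  -0.1] w 83.7 q [-0.22  0.29 -0.27  0.   -1.01  0.29]
```

View pics/w12b.png

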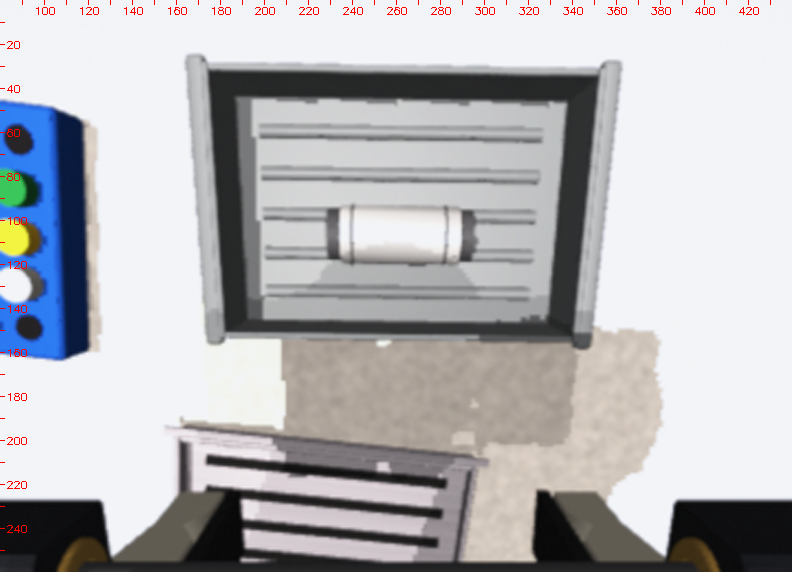

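View pics/s12b.png

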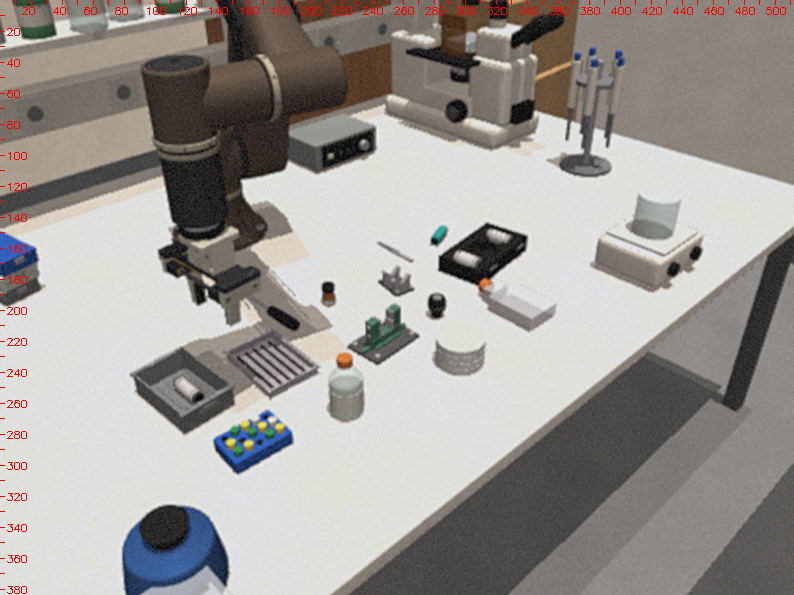

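The tube lies on the bin floor between two ribs (wrist columns 228 to 296, row 107). The other two tubes are still in their pockets and the bystanders look unmoved. Handing in.

```bash
python3 -c "
from plant import workorder
print(workorder.job_done())"
```

```text
the job is handed in; nothing more can be done
None
```

The middle tube is in the deep grey bin, because it dropped through the no-go anvils as well as the go anvils. I lifted it out of its pocket, laid it in the V-rest and let go. I then took it again by its two ends and released it between the go anvils with nothing touching it. I handed the job in at about 21 s of the 56 s allowed.

- **Gauge result:** The tube settled with its centre at about 43 mm above the table, 13 mm above the gap floor. The scene and wrist views agreed on this, and the gripper width (about 25 mm) and the pictures agree with a 26 mm barrel.
- **Final pictures:** The tube lies flat between two ribs on the bin floor. The other two tubes are in their pockets, the bystanders look unmoved, and the gripper is clear of everything.
- **Forces:** The readings I took stayed at about 5 N or less.
- **Small disagreements:**
  - The fingers stood 1.5 to 2.5 mm higher than planned when I picked the tube out of the gauge and at the bin, so it dropped about 9 mm onto the bin floor.
  - Early two-view measurements differed by 1 to 3 mm, within what the fits allowed.

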